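# Sink three bench dogs in order

### The job

Clear the clamping board for a panel: with the fingertips, gently press down three of its raised steel bench dogs until each head rests on the board, first the one with the wide round head, then the square-headed one, then the narrow round one. Leave the bar-shaped stop standing up, do not pull any dog upward, and leave the things around the board alone.

Things in the scene. Friction and masses are not known exactly. Their poses are not given: they have to be found in the camera images.
- board: Plywood clamping board fixed to the bench, 270 mm (its x) by 300 mm (its y), 24 mm thick; origin at the centre of its underside, on the bench top (z = 0). Four steel bench dogs stand in it in a 2 by 2 pattern, at x = +-75 mm and y = +-85 mm of the board; which dog is in which hole changes. Dark spots on it are empty 20 mm holes.
- wide_seat: The hole of the wide dog, with the steel bench dog standing in it; the origin is the middle of the hole at the board's upper face (24 mm above the bench), z up. It does not move.
- wide_top (a point): Middle of the top face of the dog with the wide round head, a disc 48 mm across. The head is 6 mm thick on a 16 mm stem; its top is (52 mm - joint value) above the bench.
- wide_dog (a joint): How far this dog is pushed down, in m: 0 to 0.006 at the start (standing up; the bar 0 to 0.003), 0.022 fully down with its head resting on the board (top then 30 mm above the bench), negative when pulled up. It slides straight down against about 5 N of friction, no spring, and stays where it is left.
- square_seat: The hole of the square dog, with the steel bench dog standing in it; the origin is the middle of the hole at the board's upper face (24 mm above the bench), z up. It does not move.
- square_top (a point): Middle of the top face of the dog with the square head, 32 x 32 mm (sides along the board's edges). The head is 6 mm thick on a 16 mm stem; its top is (52 mm - joint value) above the bench.
- square_dog (a joint): How far this dog is pushed down, in m: 0 to 0.006 at the start (standing up; the bar 0 to 0.003), 0.022 fully down with its head resting on the board (top then 30 mm above the bench), negative when pulled up. It slides straight down against about 5 N of friction, no spring, and stays where it is left.
- narrow_seat: The hole of the narrow dog, with the steel bench dog standing in it; the origin is the middle of the hole at the board's upper face (24 mm above the bench), z up. It does not move.
- narrow_top (a point): Middle of the top face of the dog with the narrow round head, a disc 22 mm across. The head is 6 mm thick on a 16 mm stem; its top is (52 mm - joint value) above the bench.
- narrow_dog (a joint): How far this dog is pushed down, in m: 0 to 0.006 at the start (standing up; the bar 0 to 0.003), 0.022 fully down with its head resting on the board (top then 30 mm above the bench), negative when pulled up. It slides straight down against about 5 N of friction, no spring, and stays where it is left.
- bar_seat: The hole of the bar dog, with the steel bench dog standing in it; the origin is the middle of the hole at the board's upper face (24 mm above the bench), z up. It does not move.
- bar_top (a point): Middle of the top face of the dog with the long bar head, 22 mm (board x) by 70 mm (board y); this is the stop that stays up. The head is 6 mm thick on a 16 mm stem; its top is (52 mm - joint value) above the bench.
- bar_dog (a joint): How far this dog is pushed down, in m: 0 to 0.006 at the start (standing up; the bar 0 to 0.003), 0.022 fully down with its head resting on the board (top then 30 mm above the bench), negative when pulled up. It slides straight down against about 5 N of friction, no spring, and stays where it is left.
- driver: Black cordless driver standing on its battery, about 185 x 75 mm and 205 mm tall; loose bystander, to be left alone; origin under its middle, on the bench.
- jar: Glass jar with clip-on glass lid, 76 mm across, 107 mm tall; loose bystander, to be left alone; origin under its middle, on the bench.
- punch: Blue hole punch, 120 x 115 mm, about 60 mm tall; loose bystander, to be left alone; origin under its middle, on the bench.
- pliers: Pliers lying flat, 190 mm long along their x, 65 mm wide, 14 mm high; loose bystander, to be left alone; origin under its middle, on the bench.

How it is judged:
By the outcome, as a careful person would: the job done as asked, in the order asked, and still so for the second after the job is handed in, with the robot touching nothing.
It also fails if it takes over 42 s, if anything falls off the work surface, if the arm or the gripper's body presses on something with over 40 N, if the wrist force passes 120 N, or if a joint passes its speed limit or range.

### The arm

A 6-joint arm with a two-finger parallel gripper is mounted at the origin on the work surface. World frame = base frame: x ahead of the robot, y to its left, z up, the work surface at z = 0. Lengths are in m, angles in rad, forces in N, time in s.
With the tool pointing down it reaches from about 0.325 to 0.9 m from the base axis. Payload 6.1 kg.
Tool frame: the origin (TCP) lies midway between the tips of the shut fingers; the grasp point (between the pads) lies 19 mm behind it; z points along the fingers, y is the line along which they close (so a half turn about z gives the same grasp; the last joint's range is limited). The gripper opens to 87 mm and grips with 3 to 60 N. Pads are 19 mm wide; open, the fingers measure 117 mm over their backs; the gripper's body (75 mm by 190 mm) begins 51 mm behind the grasp point.
Start: joints at [1.17, 0.22, 1.526, -0, 1.395, -0.126], TCP at [0.17, 0.602, 0.223] pointing down, gripper open.
Joint ranges: [-2.98, 2.98], [-0.91, 2.08], [0.09, 2.57], [-1.24, 4.39], [0.2, 2.65], [-2.68, 2.68]. Speed limits (rad/s): [2.57, 2.57, 3.01, 3.14, 3.14, 3.14].

### API

Orientations are given as [roll, pitch, yaw] about the fixed x, y, z axes, in that order (R = Rz(yaw) Ry(pitch) Rx(roll)).
In Python, from workcell import arm gives the robot as it stands.
- The arm moves only by the tool arm_command, never from a script. Its argument "steps" is a list of rows, each an object of numbers: "dx", "dy", "dz": the shift along the world's x, y, z in m; "twist": the turn about the world's z in degrees; "jaw": the opening, from 0 (shut) to 1 (fully open). A call has 1 to 12 rows; each row is the pose to reach, as a shift and turn from the pose commanded when the call began; what a row does not reach only later rows make up. A row lasts 1/10 s, in which the tool goes at most 50 mm and 8.59 degrees, less where a joint would pass 70% of its speed; a pose out of reach is approached as far as the arm can. A call with a gripper value outside its range is refused whole. The fingers move at their own pace and stop on an object; "newtons" is the grip in N (left out, the last holds). Time passes only in rows, so rows that repeat a pose let the fingers close. It gives the time, the measured TCP pose, the force, the opening and the grip force at its end, in the units of the state.
- arm.get_obs(): the state, without advancing time (a new reading comes with each control period).
- arm.grab_frame(name): name is "side" or "top" or "wrist"; returns (picture, depth): 400x640x3 uint8, red, green, blue; 400x640 float32, m along the optical axis (not along the pixel's ray), 0 where there is no reading.
- arm.camera_model(name): a dict with "fx", "fy", "cx", "cy" (pixels), "k1" (the pictures are not rectified: a ray, as slopes to the right and down, at radius r is drawn at 1 + k1 r^2 times it, then the intrinsics apply), "xyz" and "rotation" of the camera in the world. Camera axes: x right, y up, looking along -z (the intrinsics and any distortion apply to the point x, -y, -z); pixel columns grow to the right and rows downward; lengths in m; the calibration is good to about 2 mm. A picture is of the moment at which its call begins: read the wrist's pose just before it. camera_model takes no time and is no camera call; for the wrist camera it gives the pose at the moment of the call.
- arm.job_done(): hands the job in; it is judged then, once.
Trained networks look in the newest picture that a camera, given by its name, has taken for a name from the list of things; names that differ only in an ending like _2 or _b are one class to them, and where a whole thing is asked for, a point or a joint stands for the part that bears it (a point fixed in the world has none). Each returns a list of dicts, best first, with "confidence" (0 to 1); they miss things now and then, are a little off and sometimes report something else, mostly with a low value. They report only what shows in the picture. A call takes as long as a camera call.
- arm.spot_in(camera, query): "box" ([left, top, right, bottom] in pixels, round what is visible of it).
- arm.cut_out(camera, query): "region" (400x640 bool, what is visible of it) and "box" ([left, top, right, bottom] in pixels, round what is visible of it).
- arm.landmark_of(camera, query): "point" ([column, row] in pixels: a listed point, or the origin of a listed thing).
The state is a dict: "t": time; "joint_positions": joint angles; "dq": joint speeds; "joint_torque": joint torques, N m; "ee_pos": TCP position; "tool_rot": TCP orientation; "ft_force": force on the tool from outside, world axes, zero at the start; "wrist_torque": the same for the moment, N m; "width": finger opening in m; "finger_force": force on a finger pad.
Only numpy, scipy, OpenCV 4.12 (cv2) and the standard library are available. Lean on these libraries where they do the work, as an engineer would, in place of code of your own. Each camera call takes 0.05 s, during which the arm holds its last target. There are 200 camera calls.

## Working session

There is one attempt and no reset: what is moved stays moved. The work goes in short steps, Python scripts to look and compute and a tool call to move; the robot and the scene stay as the last step left them, time stands still between calls to the robot, and variables do not carry over. Pictures are saved under pics/ and viewed, at most 10 in all, crops included, and the job is handed in when it is done.

Besides the shell and the picture viewer there is one more tool, called in YAML: its name, and indented under it one key for each argument. arm_command: Moves the arm, as the interface text tells. Its arguments: {"type":"object","properties":{"steps":{"type":"array"},"newtons":{"type":"number"}},"required":["steps"]}

```bash
mkdir -p pics
cat > h.py <<'E'
import numpy as np, cv2
from workcell import arm
def ray(m,px):
    d=np.array([(px[0]-m["cx"])/m["fx"],(px[1]-m["cy"])/m["fy"]]); u=d.copy()
    for _ in range(20): u=d/(1+m["k1"]*(u@u))
    return u
def world(m,px,depth=None,z=None):
    u=ray(m,px); R=np.array(m["rotation"]); R=R if R.shape==(3,3) else None
    d=R@np.array([u[0],-u[1],-1.0]); o=np.array(m["xyz"])
    s=depth if z is None else (z-o[2])/d[2]
    return o+s*d
E
python3 - <<'E'
from h import *
for c in ("top","side"):
    im,d=arm.grab_frame(c); m=arm.camera_model(c); cv2.imwrite(f"pics/{c}0.png",im[:,:,::-1])
    print(c,m["xyz"],np.shape(m["rotation"]))
    for n in ("wide","square","narrow","bar"):
        for r in arm.landmark_of(c,n+"_top")[:2]:
            p=r["point"]; q=int(p[1]),int(p[0]); dd=np.median(d[q[0]-2:q[0]+3,q[1]-2:q[1]+3])
            print(n,np.round(p,1),round(r["confidence"],2),world(m,p,dd).round(4),world(m,p,z=.049).round(4))
    for n in("driver","jar","punch","pliers","board"):
        for r in arm.landmark_of(c,n)[:1]: print(n,np.round(r["point"]),r["confidence"],world(m,r["point"],z=0).round(3))
o=arm.get_obs();print(o["t"],o["ee_pos"],o["tool_rot"],o["width"])
E
```

```text
top [0.34577624 0.00646671 0.94800105] (3,)Traceback (most recent call last):
  File "<stdin>", line 8, in <module>
  File "h.py", line 9, in world
    d=R@np.array([u[0],-u[1],-1.0]); o=np.array(m["xyz"])
      ~^~~~~~~~~~~~~~~~~~~~~~~~~~~~
ValueError: matmul: Input operand 0 does not have enough dimensions (has 0, gufunc core with signature (n?,k),(k,m?)->(n?,m?) requires 1)
```

```bash
sed -i 's/^from workcell/from scipy.spatial.transform import Rotation\nfrom workcell/; s/R=np.array(m\["rotation"\]); .*/R=Rotation.from_euler("xyz",m["rotation"]).as_matrix()/' h.py
cat > look.py <<'E'
from h import *
import sys
for c in sys.argv[2:]:
    m=arm.camera_model(c); im,d=arm.grab_frame(c); cv2.imwrite(f"pics/{c}{sys.argv[1]}.png",im[:,:,::-1])
    print(c,m["xyz"],m["rotation"])
    for n in ("wide","square","narrow","bar"):
        for r in arm.landmark_of(c,n+"_top")[:2]:
            p=r["point"]; q=int(p[1]),int(p[0]); dd=np.median(d[q[0]-2:q[0]+3,q[1]-2:q[1]+3])
            print(n,np.round(p,1),round(r["confidence"],2),world(m,p,dd).round(4),world(m,p,z=.049).round(4))
    for n in("driver","jar","punch","pliers","board"):
        for r in arm.landmark_of(c,n)[:1]: print(n,np.round(r["point"]),round(r["confidence"],2),world(m,r["point"],z=0).round(3))
o=arm.get_obs();print(o["t"],o["ee_pos"],o["tool_rot"],o["width"],o["ft_force"])
E
python3 look.py 1 top side
```

```text
top [0.34577624 0.00646671 0.94800105] [ 0.2148484  -0.00474005 -1.63050853]
wide [254.9 208.7] 0.73 [0.5277 0.1484 0.0461] [0.5271 0.148  0.049 ]
square [321.4 226.5] 0.68 [ 0.4742 -0.0111  0.0483] [ 0.4741 -0.0111  0.049 ]
narrow [256.4 208.8] 0.4 [0.5273 0.1448 0.0459] [0.5267 0.1443 0.049 ]
narrow [273.8 148.6] 0.39 [0.68   0.0971 0.0456] [0.6788 0.0968 0.049 ]
bar [338.1 167.5] 0.59 [ 0.6197 -0.0617  0.0486] [ 0.6196 -0.0617  0.049 ]
driver [161. 271.] 0.84 [0.392 0.396 0.   ]
jar [450. 150.] 0.56 [ 0.667 -0.37   0.   ]
punch [171. 183.] 0.86 [0.618 0.376 0.   ]
pliers [458. 224.] 0.62 [ 0.465 -0.363  0.   ]
board [295. 191.] 0.9 [0.578 0.05  0.   ]
side [-0.10257637 -0.69822366  1.16738399] [ 7.10076584e-01 -2.78803106e-04 -7.37968406e-01]
wide [288.7 177.2] 0.66 [0.5278 0.1402 0.0474] [0.5269 0.139  0.049 ]
square [309.3 213. ] 0.55 [ 0.4808 -0.0068  0.05  ] [ 0.4813 -0.0062  0.049 ]
narrow [329.8 162.6] 0.43 [0.6733 0.115  0.0295] [0.66   0.1011 0.049 ]
bar [358.  199.1] 0.48 [ 0.6179 -0.0637  0.0517] [ 0.6196 -0.0621  0.049 ]
driver [204. 163.] 0.78 [0.393 0.405 0.   ]
jar [450. 263.] 0.72 [ 0.673 -0.364  0.   ]
punch [266. 135.] 0.94 [0.621 0.376 0.   ]
pliers [397. 309.] 0.58 [ 0.464 -0.36   0.   ]
board [321. 198.] 0.9 [0.571 0.044 0.   ]
1.1 [0.16960832 0.60154863 0.22255734] [ 3.14156638e+00 -2.70487126e-05  2.86676488e+00] 0.0869245034519153 [-0.16324607 -0.90478053 -0.30777016]
```

View pics/top1.png

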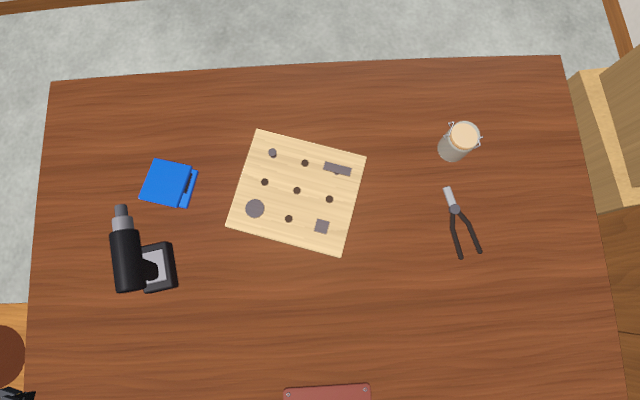

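View pics/side1.png

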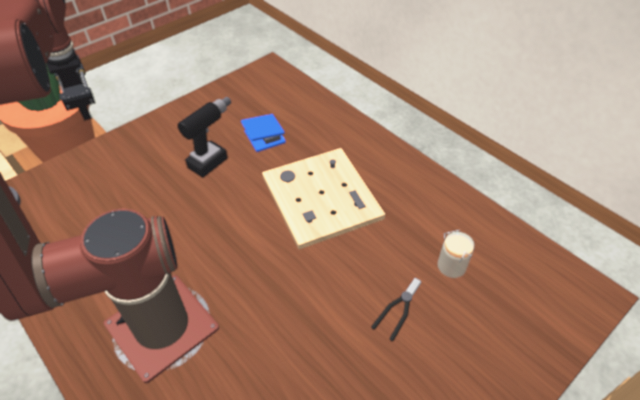

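Top view: wide disc at (255,208), square at (322,226), narrow disc at (272,152), bar at (338,168). The side view agrees. The driver, punch, jar and pliers are clear of the board. I'm raising the arm and moving over the board for a closer look.

arm_command:
  steps:
    - {"dz":0.05,"jaw":0}
    - {"dz":0.1,"jaw":0}
    - {"dz":0.14,"jaw":0}
    - {"dx":0.33,"dy":-0.55,"dz":0.14,"jaw":0}
    - {"dx":0.33,"dy":-0.55,"dz":0.14,"jaw":0}
    - {"dx":0.33,"dy":-0.55,"dz":0.14,"jaw":0}
    - {"dx":0.33,"dy":-0.55,"dz":0.14,"jaw":0}
    - {"dx":0.33,"dy":-0.55,"dz":0.14,"jaw":0}
    - {"dx":0.33,"dy":-0.55,"dz":0.14,"jaw":0}
    - {"dx":0.33,"dy":-0.55,"dz":0.14,"jaw":0}
    - {"dx":0.33,"dy":-0.55,"dz":0.14,"jaw":0}
    - {"dx":0.33,"dy":-0.55,"dz":0.14,"jaw":0}
  newtons: 10

```text
schema error: expected keys dx, dy, dz, twist, jaw
```

arm_command:
  steps:
    - {"dx":0,"dy":0,"dz":0.05,"twist":0,"jaw":0}
    - {"dx":0,"dy":0,"dz":0.1,"twist":0,"jaw":0}
    - {"dx":0,"dy":0,"dz":0.14,"twist":0,"jaw":0}
    - {"dx":0.33,"dy":-0.55,"dz":0.14,"twist":0,"jaw":0}
    - {"dx":0.33,"dy":-0.55,"dz":0.14,"twist":0,"jaw":0}
    - {"dx":0.33,"dy":-0.55,"dz":0.14,"twist":0,"jaw":0}
    - {"dx":0.33,"dy":-0.55,"dz":0.14,"twist":0,"jaw":0}
    - {"dx":0.33,"dy":-0.55,"dz":0.14,"twist":0,"jaw":0}
    - {"dx":0.33,"dy":-0.55,"dz":0.14,"twist":0,"jaw":0}
    - {"dx":0.33,"dy":-0.55,"dz":0.14,"twist":0,"jaw":0}
    - {"dx":0.33,"dy":-0.55,"dz":0.14,"twist":0,"jaw":0}
    - {"dx":0.33,"dy":-0.55,"dz":0.14,"twist":0,"jaw":0}
  newtons: 10

```text
t: 2.3
ee_pos: [0.4017, 0.2138, 0.3629]
tool_rot: [3.141, 0.001, 2.867]
ft_force: [0.3, 0.9, 1.3]
width: 0.0028
finger_force: 0.0
```

arm_command:
  steps:
    - {"dx":0.1,"dy":-0.17,"dz":0,"twist":0,"jaw":0}
    - {"dx":0.1,"dy":-0.17,"dz":0,"twist":0,"jaw":0}
    - {"dx":0.1,"dy":-0.17,"dz":0,"twist":0,"jaw":0}
    - {"dx":0.1,"dy":-0.17,"dz":0,"twist":0,"jaw":0}
    - {"dx":0.1,"dy":-0.17,"dz":0,"twist":0,"jaw":0}
    - {"dx":0.1,"dy":-0.17,"dz":0,"twist":0,"jaw":0}
    - {"dx":0.1,"dy":-0.17,"dz":0,"twist":0,"jaw":0}

```text
t: 3.0
ee_pos: [0.5007, 0.0465, 0.3626]
tool_rot: [3.141, -0.0, 2.867]
ft_force: [0.3, 0.1, -0.1]
width: 0.0007
finger_force: 0.0
```

```bash
python3 look.py 2 wrist
```

```text
wrist [0.42060669 0.07012489 0.52458576] [-3.08746432e-01  2.29350116e-04  1.29710249e+00]
wide [393.7 156.5] 0.97 [0.5291 0.1512 0.0468] [0.5286 0.1509 0.049 ]
square [277.3 150.8] 0.89 [ 0.4753 -0.0086  0.0492] [ 0.4753 -0.0087  0.049 ]
narrow [379.3 240.1] 0.7 [0.6633 0.1037 0.0249] [0.6516 0.1021 0.049 ]
narrow [379.8 250.9] 0.67 [0.6707 0.0989 0.0478] [0.6701 0.0988 0.049 ]
bar [272.8 247.6] 0.86 [ 0.6182 -0.0621  0.0504] [ 0.6188 -0.0625  0.049 ]
bar [331.8 196.4] 0.57 [0.5698 0.0479 0.0249] [0.5626 0.0489 0.049 ]
driver [533.  24.] 0.79 [0.403 0.399 0.   ]
jar [130. 297.] 0.77 [ 0.664 -0.367  0.   ]
punch [531. 164.] 0.8 [0.612 0.375 0.   ]
pliers [ 82. 201.] 0.63 [ 0.47  -0.364  0.   ]
board [329. 195.] 0.89 [0.573 0.043 0.   ]
3.5 [0.50102995 0.04596824 0.36259176] [3.14158002e+00 1.19183910e-04 2.86736356e+00] 0.0007530776019771145 [-0.37832847 -0.40086329  0.01288378]
```

View pics/wrist2.png

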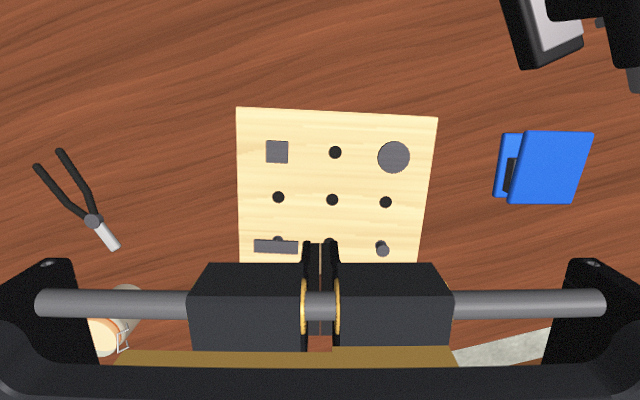

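Wrist view: square at (277,151), wide at (393,157), bar at (275,246), narrow at (381,249). Fitting the 150 x 170 mm pattern gives wide (.529,.149), square (.475,-.012) and narrow (.671,.101). Next I go to just above the wide head.

arm_command:
  steps:
    - {"dx":0.028,"dy":0.103,"dz":-0.1,"twist":0,"jaw":0}
    - {"dx":0.028,"dy":0.103,"dz":-0.1,"twist":0,"jaw":0}
    - {"dx":0.028,"dy":0.103,"dz":-0.1,"twist":0,"jaw":0}
    - {"dx":0.028,"dy":0.103,"dz":-0.15,"twist":0,"jaw":0}
    - {"dx":0.028,"dy":0.103,"dz":-0.2,"twist":0,"jaw":0}
    - {"dx":0.028,"dy":0.103,"dz":-0.25,"twist":0,"jaw":0}
    - {"dx":0.028,"dy":0.103,"dz":-0.28,"twist":0,"jaw":0}
    - {"dx":0.028,"dy":0.103,"dz":-0.3,"twist":0,"jaw":0}
    - {"dx":0.028,"dy":0.103,"dz":-0.3,"twist":0,"jaw":0}
    - {"dx":0.028,"dy":0.103,"dz":-0.3,"twist":0,"jaw":0}

```text
t: 4.5
ee_pos: [0.5293, 0.1487, 0.0629]
tool_rot: [-3.141, -0.0, 2.867]
ft_force: [0.2, -0.5, -0.2]
width: 0.0004
finger_force: 0.0
```

arm_command:
  steps:
    - {"dx":0,"dy":0,"dz":-0.004,"twist":0,"jaw":0}
    - {"dx":0,"dy":0,"dz":-0.008,"twist":0,"jaw":0}
    - {"dx":0,"dy":0,"dz":-0.012,"twist":0,"jaw":0}
    - {"dx":0,"dy":0,"dz":-0.016,"twist":0,"jaw":0}
    - {"dx":0,"dy":0,"dz":-0.02,"twist":0,"jaw":0}
    - {"dx":0,"dy":0,"dz":-0.023,"twist":0,"jaw":0}
    - {"dx":0,"dy":0,"dz":-0.026,"twist":0,"jaw":0}
    - {"dx":0,"dy":0,"dz":-0.028,"twist":0,"jaw":0}
    - {"dx":0,"dy":0,"dz":-0.03,"twist":0,"jaw":0}
    - {"dx":0,"dy":0,"dz":-0.03,"twist":0,"jaw":0}

```text
t: 5.5
ee_pos: [0.5294, 0.1487, 0.0324]
tool_rot: [3.141, 0.0, 2.867]
ft_force: [0.5, 0.9, 1.8]
width: 0.0005
finger_force: 0.6
```

arm_command:
  steps:
    - {"dx":0,"dy":0,"dz":-0.001,"twist":0,"jaw":0}
    - {"dx":0,"dy":0,"dz":-0.002,"twist":0,"jaw":0}
    - {"dx":0,"dy":0,"dz":-0.003,"twist":0,"jaw":0}
    - {"dx":0,"dy":0,"dz":-0.003,"twist":0,"jaw":0}

```text
t: 5.9
ee_pos: [0.5294, 0.1487, 0.0303]
tool_rot: [3.142, 0.0, 2.867]
ft_force: [-1.4, -0.3, 8.6]
width: 0.0009
finger_force: 4.6
```

arm_command:
  steps:
    - {"dx":0,"dy":0,"dz":-0.001,"twist":0,"jaw":0}
    - {"dx":0,"dy":0,"dz":-0.001,"twist":0,"jaw":0}

```text
t: 6.1
ee_pos: [0.5295, 0.1487, 0.0302]
tool_rot: [-3.141, 0.0, 2.867]
ft_force: [-4.6, -1.1, 17.7]
width: 0.0008
finger_force: 8.3
```

The wide dog has bottomed: force rises to 17.7 N with no further travel. On to the square dog.

arm_command:
  steps:
    - {"dx":0,"dy":0,"dz":0.01,"twist":0,"jaw":0}
    - {"dx":0,"dy":0,"dz":0.05,"twist":0,"jaw":0}
    - {"dx":0,"dy":0,"dz":0.08,"twist":0,"jaw":0}
    - {"dx":-0.054,"dy":-0.161,"dz":0.08,"twist":0,"jaw":0}
    - {"dx":-0.054,"dy":-0.161,"dz":0.08,"twist":0,"jaw":0}
    - {"dx":-0.054,"dy":-0.161,"dz":0.08,"twist":0,"jaw":0}
    - {"dx":-0.054,"dy":-0.161,"dz":0.08,"twist":0,"jaw":0}
    - {"dx":-0.054,"dy":-0.161,"dz":0.08,"twist":0,"jaw":0}
    - {"dx":-0.054,"dy":-0.161,"dz":0.05,"twist":0,"jaw":0}
    - {"dx":-0.054,"dy":-0.161,"dz":0.034,"twist":0,"jaw":0}
    - {"dx":-0.054,"dy":-0.161,"dz":0.034,"twist":0,"jaw":0}

```text
t: 7.2
ee_pos: [0.4727, -0.011, 0.0599]
tool_rot: [-3.142, -0.006, 2.867]
ft_force: [0.2, 0.4, -0.4]
width: -0.0001
finger_force: 0.0
```

arm_command:
  steps:
    - {"dx":0,"dy":0,"dz":-0.004,"twist":0,"jaw":0}
    - {"dx":0,"dy":0,"dz":-0.008,"twist":0,"jaw":0}
    - {"dx":0,"dy":0,"dz":-0.012,"twist":0,"jaw":0}
    - {"dx":0,"dy":0,"dz":-0.016,"twist":0,"jaw":0}
    - {"dx":0,"dy":0,"dz":-0.02,"twist":0,"jaw":0}
    - {"dx":0,"dy":0,"dz":-0.023,"twist":0,"jaw":0}
    - {"dx":0,"dy":0,"dz":-0.026,"twist":0,"jaw":0}
    - {"dx":0,"dy":0,"dz":-0.029,"twist":0,"jaw":0}
    - {"dx":0,"dy":0,"dz":-0.031,"twist":0,"jaw":0}
    - {"dx":0,"dy":0,"dz":-0.033,"twist":0,"jaw":0}
    - {"dx":0,"dy":0,"dz":-0.033,"twist":0,"jaw":0}

```text
t: 8.3
ee_pos: [0.4758, -0.0123, 0.0303]
tool_rot: [3.141, 0.001, 2.867]
ft_force: [0.3, 2.5, 9.5]
width: 0.0005
finger_force: 4.9
```

arm_command:
  steps:
    - {"dx":0,"dy":0,"dz":-0.001,"twist":0,"jaw":0}
    - {"dx":0,"dy":0,"dz":-0.001,"twist":0,"jaw":0}

```text
t: 8.5
ee_pos: [0.4759, -0.0123, 0.0302]
tool_rot: [3.141, 0.001, 2.867]
ft_force: [-4.1, 3.7, 18.9]
width: -0.0002
finger_force: 9.3
```

The square dog has bottomed. Now the narrow dog.

arm_command:
  steps:
    - {"dx":0,"dy":0,"dz":0.01,"twist":0,"jaw":0}
    - {"dx":0,"dy":0,"dz":0.05,"twist":0,"jaw":0}
    - {"dx":0,"dy":0,"dz":0.09,"twist":0,"jaw":0}
    - {"dx":0.197,"dy":0.111,"dz":0.09,"twist":0,"jaw":0}
    - {"dx":0.197,"dy":0.111,"dz":0.09,"twist":0,"jaw":0}
    - {"dx":0.197,"dy":0.111,"dz":0.09,"twist":0,"jaw":0}
    - {"dx":0.197,"dy":0.111,"dz":0.09,"twist":0,"jaw":0}
    - {"dx":0.197,"dy":0.111,"dz":0.09,"twist":0,"jaw":0}
    - {"dx":0.197,"dy":0.111,"dz":0.09,"twist":0,"jaw":0}
    - {"dx":0.197,"dy":0.111,"dz":0.06,"twist":0,"jaw":0}
    - {"dx":0.197,"dy":0.111,"dz":0.034,"twist":0,"jaw":0}
    - {"dx":0.197,"dy":0.111,"dz":0.034,"twist":0,"jaw":0}

```text
t: 9.7
ee_pos: [0.6669, 0.0976, 0.0568]
tool_rot: [-3.138, -0.01, 2.866]
ft_force: [-0.6, -0.4, -1.2]
width: 0.0007
finger_force: 0.0
```

```bash
python3 look.py 3 side | grep -E "narrow|wide|square|bar|\["; python3 -c "
import cv2;i=cv2.imread('pics/side3.png');cv2.imwrite('pics/side3c.png',cv2.resize(i[130:260,240:400],None,fx=4,fy=4,interpolation=2))"
```

```text
side [-0.10257637 -0.69822366  1.16738399] [ 7.10076584e-01 -2.78803106e-04 -7.37968406e-01]
wide [286.7 181.4] 0.46 [0.5211 0.1428 0.0315] [0.5115 0.1299 0.049 ]
square [308.9 217.1] 0.4 [ 0.4805 -0.0049  0.0299] [ 0.4707 -0.0165  0.049 ]
narrow [333.4 162.3] 0.38 [0.6629 0.0882 0.058 ] [0.6691 0.0945 0.049 ]
bar [358.2 196.9] 0.53 [ 0.6264 -0.0562  0.0484] [ 0.626  -0.0566  0.049 ]
bar [330. 164.] 0.2 [0.6666 0.107  0.0339] [0.6564 0.0962 0.049 ]
driver [205. 164.] 0.95 [0.394 0.399 0.   ]
jar [452. 266.] 0.65 [ 0.671 -0.373  0.   ]
punch [265. 135.] 0.75 [0.62  0.379 0.   ]
pliers [397. 306.] 0.76 [ 0.472 -0.356  0.   ]
board [320. 199.] 0.78 [0.567 0.043 0.   ]
10.2 [0.67268542 0.09863304 0.06359908] [3.14116781e+00 1.46057907e-03 2.86674688e+00] 0.0005310831990420688 [-0.27191472  0.09968287  0.60759763]
```

View pics/side3c.png

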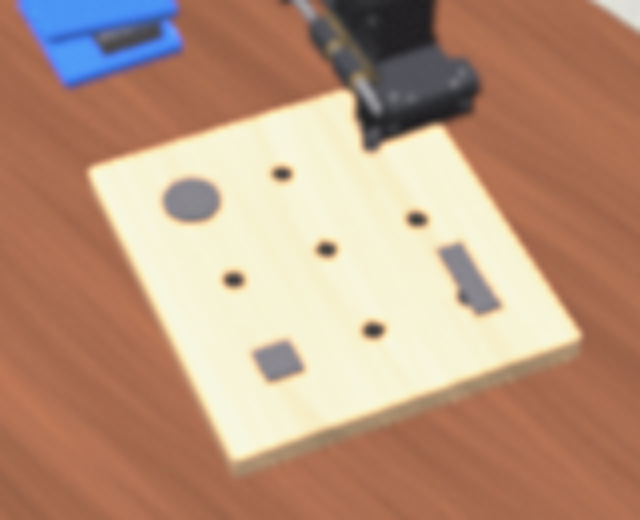

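The crop shows wide (190,200) and square (277,360) flush on the board, bar (468,278) standing, and the fingertips (370,145) over the narrow dog.

arm_command:
  steps:
    - {"dx":0,"dy":0,"dz":-0.004,"twist":0,"jaw":0}
    - {"dx":0,"dy":0,"dz":-0.008,"twist":0,"jaw":0}
    - {"dx":0,"dy":0,"dz":-0.012,"twist":0,"jaw":0}
    - {"dx":0,"dy":0,"dz":-0.016,"twist":0,"jaw":0}
    - {"dx":0,"dy":0,"dz":-0.019,"twist":0,"jaw":0}
    - {"dx":0,"dy":0,"dz":-0.019,"twist":0,"jaw":0}

```text
t: 10.8
ee_pos: [0.6719, 0.0987, 0.043]
tool_rot: [-3.141, -0.0, 2.867]
ft_force: [0.4, -1.2, 0.6]
width: 0.0004
finger_force: 0.0
```

arm_command:
  steps:
    - {"dx":0,"dy":0,"dz":-0.003,"twist":0,"jaw":0}
    - {"dx":0,"dy":0,"dz":-0.006,"twist":0,"jaw":0}
    - {"dx":0,"dy":0,"dz":-0.009,"twist":0,"jaw":0}
    - {"dx":0,"dy":0,"dz":-0.011,"twist":0,"jaw":0}
    - {"dx":0,"dy":0,"dz":-0.013,"twist":0,"jaw":0}
    - {"dx":0,"dy":0,"dz":-0.014,"twist":0,"jaw":0}
    - {"dx":0,"dy":0,"dz":-0.014,"twist":0,"jaw":0}

```text
t: 11.5
ee_pos: [0.6723, 0.0987, 0.0303]
tool_rot: [3.142, 0.0, 2.867]
ft_force: [-4.9, -0.4, 8.4]
width: 0.0007
finger_force: 4.2
```

arm_command:
  steps:
    - {"dx":0,"dy":0,"dz":-0.001,"twist":0,"jaw":0}
    - {"dx":0,"dy":0,"dz":-0.001,"twist":0,"jaw":0}

```text
t: 11.7
ee_pos: [0.6724, 0.0987, 0.0303]
tool_rot: [-3.142, 0.0, 2.867]
ft_force: [-6.8, -0.9, 13.7]
width: 0.0003
finger_force: 6.8
```

arm_command:
  steps:
    - {"dx":0,"dy":0,"dz":0.01,"twist":0,"jaw":0}
    - {"dx":0,"dy":0,"dz":0.05,"twist":0,"jaw":0}
    - {"dx":0,"dy":0,"dz":0.1,"twist":0,"jaw":0}
    - {"dx":0,"dy":0,"dz":0.15,"twist":0,"jaw":0}
    - {"dx":0,"dy":0,"dz":0.2,"twist":0,"jaw":0}
    - {"dx":-0.15,"dy":-0.05,"dz":0.33,"twist":0,"jaw":0}
    - {"dx":-0.15,"dy":-0.05,"dz":0.33,"twist":0,"jaw":0}
    - {"dx":-0.15,"dy":-0.05,"dz":0.33,"twist":0,"jaw":0}
    - {"dx":-0.15,"dy":-0.05,"dz":0.33,"twist":0,"jaw":0}
    - {"dx":-0.15,"dy":-0.05,"dz":0.33,"twist":0,"jaw":0}
    - {"dx":-0.15,"dy":-0.05,"dz":0.33,"twist":0,"jaw":0}

```text
t: 12.8
ee_pos: [0.5224, 0.0484, 0.3603]
tool_rot: [3.141, 0.004, 2.866]
ft_force: [0.5, 0.4, -0.0]
width: 0.0004
finger_force: 0.0
```

```bash
python3 look.py 4 wrist side; python3 -c "
import cv2;i=cv2.imread('pics/side4.png');cv2.imwrite('pics/side4c.png',cv2.resize(i[130:260,240:400],None,fx=4,fy=4,interpolation=2))"
```

```text
wrist [0.44158536 0.07226744 0.52187287] [-3.13261289e-01 -3.81687528e-04  1.29582742e+00]
wide [388.  138.6] 0.71 [0.5273 0.1528 0.03  ] [0.524  0.1497 0.049 ]
square [273.  137.5] 0.64 [ 0.4799 -0.0097  0.0304] [ 0.4784 -0.0066  0.049 ]
narrow [375.9 236.6] 0.72 [0.6755 0.1008 0.0305] [0.6667 0.0997 0.049 ]
bar [266.3 232.5] 0.86 [ 0.6133 -0.0616  0.0506] [ 0.6139 -0.062   0.049 ]
driver [530.   7.] 0.83 [0.402 0.396 0.   ]
jar [126. 292.] 0.8 [ 0.674 -0.367  0.   ]
punch [529. 152.] 0.69 [0.613 0.374 0.   ]
pliers [ 71. 194.] 0.57 [ 0.477 -0.373  0.   ]
board [326. 181.] 0.84 [0.573 0.047 0.   ]
side [-0.10257637 -0.69822366  1.16738399] [ 7.10076584e-01 -2.78803106e-04 -7.37968406e-01]
wide [287.3 180.9] 0.56 [0.5251 0.1449 0.0292] [0.5141 0.1303 0.049 ]
square [308.9 217.7] 0.67 [ 0.4791 -0.0064  0.0296] [ 0.4692 -0.0182  0.049 ]
square [310.4 221.1] 0.23 [ 0.4734 -0.0193  0.0311] [ 0.4644 -0.03    0.049 ]
narrow [332.2 167.4] 0.52 [0.6662 0.0963 0.0271] [0.6515 0.0811 0.049 ]
bar [330.1 166.1] 0.64 [0.665  0.1047 0.0274] [0.6505 0.0894 0.049 ]
bar [359. 199.] 0.53 [ 0.6196 -0.0659  0.0528] [ 0.622  -0.0638  0.049 ]
driver [205. 165.] 0.65 [0.391 0.394 0.   ]
jar [449. 265.] 0.89 [ 0.668 -0.367  0.   ]
punch [266. 134.] 0.89 [0.627 0.382 0.   ]
pliers [395. 310.] 0.75 [ 0.46  -0.359  0.   ]
board [320. 196.] 0.63 [0.575 0.05  0.   ]
13.8 [0.52211215 0.04868235 0.35860502] [3.14154616e+00 1.06357223e-04 2.86681816e+00] 0.0005330817389160872 [-0.06145822  0.8453339  -0.36348247]
```

View pics/side4c.png

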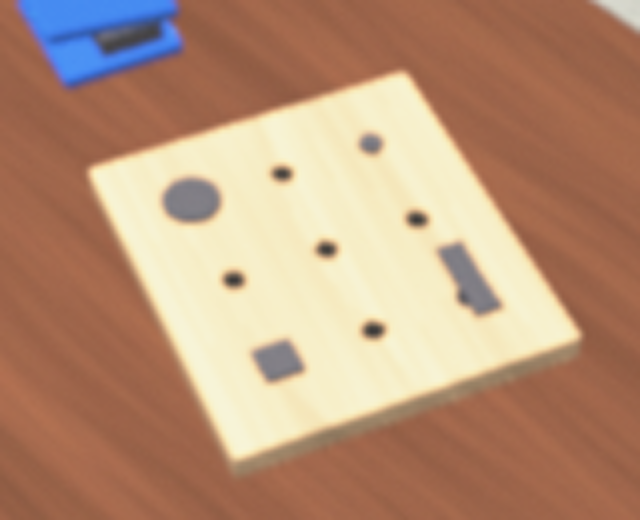

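View pics/wrist4.png

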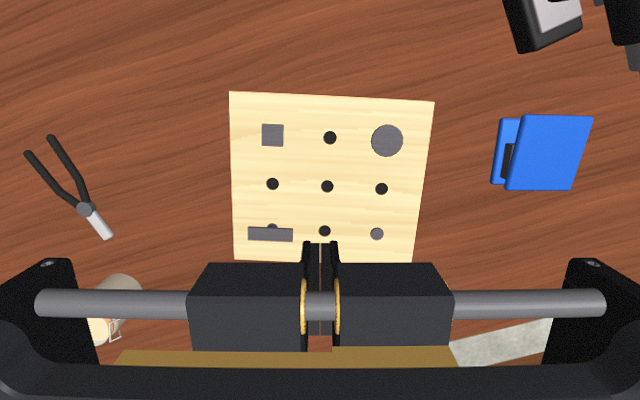

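Wide, square and narrow (crop 370,143) are all flush: the wrist depth puts their tops at 30 mm. The bar is still up at about 50 mm, and the other objects haven't moved. Handing in.

```bash
python3 -c "
from workcell import arm
print(arm.job_done())"
```

```text
the job is handed in; nothing more can be done
None
```

I pressed the wide, square and narrow dogs down in that order until each head rested on the board, left the bar standing and the other objects untouched, and handed the job in at about 14 s on the robot's clock; no verdict came back.

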